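Latch the end cap of a stainless canister

ROBOT

A 6-joint arm with a two-finger parallel gripper is mounted at the origin on the work surface. World frame = base frame: x ahead of the robot, y to its left, z up, the work surface at z = 0. Lengths are in mm, angles in rad, forces in N, time in s.
With the tool pointing down it reaches from about 300 to 775 mm from the base axis. Payload 14.6 kg.
Tool frame: the origin (TCP) lies midway between the tips of the shut fingers; the grasp point (between the pads) lies grasp_offset behind it (grasp_offset is the distance from the TCP to the grasp point, in mm); z points along the fingers, y is the line along which they close (so a half turn about z gives the same grasp; the last joint's range is limited). The gripper opens to 94 mm and grips with 3 to 60 N. Pads are 16 mm wide; open, the fingers measure 119 mm over their backs; the gripper's body (75 mm by 177 mm) begins 78 mm behind the grasp point.
Start: joints at [-1.335, 0.3, 1.521, -0, 1.321, -0.067], TCP at [164, -524.97, 205.446] pointing down, gripper open.
Joint ranges: [-3.03, 3.03], [-0.79, 2.21], [0.23, 2.52], [-1.04, 4.18], [0, 3.07], [-2.55, 2.55]. Speed limits (rad/s): [2.22, 2.22, 2.57, 3.14, 3.14, 3.14].

INTERFACE

Orientations are given as [roll, pitch, yaw] about the fixed x, y, z axes, in that order (R = Rz(yaw) Ry(pitch) Rx(roll)).
In Python, from cell import * gives the robot as it stands. The module is installed in compiled form; this text tells all that it offers.
- The arm moves only by the shell command python3 -m jog 'ROWS' [FORCE]. ROWS is JSON, a list of rows, each a list of 3 entries, a list of its own where there are three numbers: the finger opening in mm, from 0 to 94, then the shift along the tool's x, y, z in units of 50 mm (1.0 is 50 mm), then the turn about the tool's z in units of 180 degrees (1.0 is 180 degrees). In form: [[fingers, [dx, dy, dz], twist], ...]. A call has 1 to 20 rows; each row shifts and turns the commanded pose from where the row before left it, along the tool's axes as they then stand; what a row does not reach is not made up. A row lasts 1/10 s, in which the tool goes at most 50 mm and 8.59 degrees, less where a joint would pass 70% of its speed; a pose out of reach is approached as far as the arm can. A call with a number of a shift or a turn outside -1 to 1 is refused whole. A call with a gripper value outside its range is refused whole. The fingers move at their own pace and stop on an object; FORCE is the grip in N (left out, the last holds). Time passes only in rows, so rows that do not move let the fingers close. It gives the time, the measured TCP pose, the force, the opening and the grip force at its end, in the units of the state.
- read_state(): the state, without advancing time (a new reading comes with each control period).
- camera(name): name is "side" or "top" or "wrist"; returns the picture (420x560x3 uint8, red, green, blue); there is no depth.
- calibration(name): a dict with "mtx" (3x3 intrinsics, pixels), "cam_to_world" (4x4, takes a point from camera to world coordinates); the wrist camera has in their place "hand_eye" (4x4, takes a point from camera to tool coordinates, whose origin is the TCP and whose axes are the flange's). Camera axes: x right, y down, z forward; pixel columns grow to the right and rows downward; lengths in mm; the calibration is good to about 2 mm. A picture is of the moment at which its call begins: read the wrist's pose just before it. calibration takes no time and is no camera call.
- sign_off(): hands the job in; it is judged then, once.
Trained networks look in the newest picture that a camera, given by its name, has taken for a name from the list of things; names that differ only in an ending like _2 or _b are one class to them, and where a whole thing is asked for, a point or a joint stands for the part that bears it (a point fixed in the world has none). Each returns a list of dicts, best first, with "conf" (0 to 1); they miss things now and then, are a little off and sometimes report something else, mostly with a low value. They report only what shows in the picture. A call takes as long as a camera call.
- regions_of(camera, query): "pixels" (420x560 bool, what is visible of it) and "rect" ([centre column, centre row, width, height] in pixels, round what is visible of it).
The state is a dict: "clock": time; "joints": joint angles; "qd": joint speeds; "effort": joint torques, N m; "eef_pos": TCP position; "eef_rot": TCP orientation; "wrist_force": force on the tool from outside, world axes, zero at the start; "moment": the same for the moment, N m; "finger_gap": finger opening in mm; "finger_force": force on a finger pad.
Only numpy, scipy, OpenCV 4.12 (cv2) and the standard library are available. Lean on these libraries where they do the work, as an engineer would, in place of code of your own. Each camera call takes 0.05 s, during which the arm holds its last target. There are 200 camera calls.

TASK

The end cap of the stainless canister has slid out. Push the cap back against its blue gasket, hook the latch's wire loop over the keeper on the cap, then press the red lever down flat, past center, so that the latch holds the cap tight on the gasket. Work by feel and force nothing (never press harder than 40 N), leave the bottles and the beaker where they stand, and take the hand away at the end.

Things in the scene. Friction and masses are not known exactly. Their poses are not given: they have to be found in the camera images.
- canister: Square stainless canister lying on the counter, fixed. Origin on the counter straight below the lever's pivot; x level, along the canister to the cap end; y across; z up. Body 84 mm wide, x = -155 to 60 mm, top at height 82 mm. At x = 42 to 52 mm a flange, 98 mm wide, top at 88 mm, with a blue gasket 10 mm thick on it; the cap is beyond.
- cap (a joint): Slide of the end cap along the canister's x, m: 0 just touching the gasket, positive out (starts 0.022 to 0.038), negative compressing the gasket. Slides with about 2.5 N friction; the gasket is a stiff spring, about 12 N per mm, so the end of the free slide is felt. It pushes the cap back unless the latch holds it; the closed latch compresses it about 4 mm.
- cap_face (a point): Centre of the cap's flat outer end face (96 mm wide, 80 mm high, turned to the canister's +x), at height 47 mm and x = 140 mm + cap value. The cap is 78 mm long, its top at height 87 mm. Push this face along -x.
- keeper (a point): Seat of the keeper, a dark hook 18 mm wide on the cap: the hooked crossbar's axis lies here, height 107 mm, 52 mm inside the cap's face. From here: post's face 5 mm to -x; lip to 4 mm to +x, underside 7, top 11 mm above; foot block to 30 mm to +x, top 7 mm below. Open to +x: bring the bar down 10 mm or more to the +x side, to this height, then along -x under the lip to the post.
- lever (a joint): Red lever, rad: 0 closed, flat, pointing along -x; grows as its free end is raised and swung over towards the cap; 1.57 upright; 2.62 fully open (stop). Stays where left (0.045 N m). Starts 1.2 to 1.85. With bar hooked and cap on the gasket the loop is taut at about 1.2; then resistance rises to about 8 N at the lever's end; dead center is near 0.31, below it the lever snaps to 0.
- lever_pivot (a point): Lever's hinge axis (level, along the canister's y), at height 107 mm above the canister's origin. The lever is a plate 72 mm long from here, 24 mm wide, 6 mm thick. The two dark bracket plates here are 34 mm apart over the outside and reach to height 116 mm.
- lever_tip (a point): Free end of the red lever, 72 mm from its pivot.
- bail (a joint): Wire loop (bail) on the lever, rad: the loop's elevation above the canister's +x direction is about this value minus the lever's value. It stays where left on the lever (friction 0.03 N m), so it moves with the lever unless something holds it. Limit 3.05, nearly along the lever; starts 2.5 to 2.9, leaning from the lever towards the cap.
- bail_bar (a point): Middle of the loop's steel crossbar: round, 10 mm in diameter, 54 mm long across the canister, on two side wires 5 mm thick, 49 mm apart, 100 mm from the loop's hinge. The lever fully open gives the loop its farthest reach; with the lever upright or less it is too short and lands on the keeper's lip. Moving the lowered bar along -x swings the lever back up with it, taking 5 to 8 N.
- amber_bottle: Bystander: amber bottle, 60 mm wide, 115 mm tall, loose, origin under its base.
- steel_beaker: Bystander: open steel beaker, 68 mm wide, 85 mm tall, loose, origin under its base.
- white_jar: Bystander: white jar with blue cap, 70 mm wide, 75 mm tall, loose, origin under its base.
- bail_hinge (a point): The loop's hinge on the lever: 18 mm from the lever's pivot, 18 degrees off the lever's own direction (on its underside when closed). With lever value t it is at x = -18 cos(t - 0.314), z = 18 sin(t - 0.314) mm from the pivot in the canister's frame.

How it is judged (in metres and radians):
On the way, in this order (a step that is already met when the one before it is completed fails the run):
1. the cap has been pushed back towards the gasket, to less than 15 mm from it (value of joint cap below 0.015 m), for 0.1 s.
2. with the lever still raised, the crossbar is behind the keeper's post and under its lip: along the canister within 9 mm of its seat, and not more than 4 mm above it (x of bail_bar in the frame of keeper between -0.006 and 0.009 m and z of bail_bar in the frame of keeper below 0.004 m and value of joint lever above 0.7 rad), for 0.1 s.
At the end, for the whole second after the job is handed in: The red lever is down flat (within 0.1 rad), the crossbar sits in the keeper (within 6 mm of its seat) and the cap is held at least 2.5 mm into the gasket, all at rest; no bystander has moved more than 25 mm, none has been tipped (value of joint lever below 0.1 rad and value of joint cap below -0.0025 m and distance between bail_bar and keeper below 0.006 m and velocity of joint lever below 0.05 rad/s and velocity of joint cap below 0.005 m/s); the robot touches nothing.
It fails at once if a bystander is moved by more than 25 mm or tipped (distance of any of amber_bottle, steel_beaker, white_jar from where it was at the start of the episode above 0.025 m or angle between any of amber_bottle, steel_beaker, white_jar's own z axis and vertical above 0.4 rad).
It fails at once if the fingers press on the canister, its cap or its latch with more than 40 N (contact force between the fingers and canister above 40 N).
It also fails if it takes over 64 s, if anything falls off the work surface, if the arm or the gripper's body presses on something with over 40 N, if the wrist force passes 120 N, or if a joint passes its speed limit or range.

## Working session

There is one attempt and no reset: what is moved stays moved. The work goes in short steps, Python scripts to look and compute and a shell command to move; the robot and the scene stay as the last step left them, time stands still between calls to the robot, and variables do not carry over. Pictures are saved under pics/ and viewed, at most 10 in all, crops included, and the job is handed in when it is done.

```bash
mkdir -p pics; cat > h.py <<'E'
from cell import *
import numpy as np, cv2
def save(n,f):
    im=camera(n); cv2.imwrite('pics/'+f,im[:,:,::-1]); return im
E
python3 - <<'E'
from h import *
np.set_printoptions(precision=3,suppress=True)
a=save('side','s0.png');b=save('top','t0.png')
cv2.imwrite('pics/st0.png',np.vstack([a,b])[:,:,::-1])
s=read_state();print(s)
for c in('side','top'):
  k=calibration(c);print(c,k['mtx'],k['cam_to_world'])
  for q in('canister','cap','cap_face','keeper','lever','lever_tip','bail_bar','amber_bottle','steel_beaker','white_jar'):
    print(q,[(round(r['conf'],2),np.round(r['rect'])) for r in regions_of(c,q)[:2]])
print(calibration('wrist'))
E
```

```text
{'clock': 0.1, 'joints': array([-1.335,  0.3  ,  1.522,  0.   ,  1.321, -0.067]), 'qd': array([ 0.001, -0.001, -0.003, -0.002, -0.   , -0.001]), 'effort': array([  0.001, -53.264, -35.328,   0.071,   0.023,  -0.   ]), 'eef_pos': array([ 163.966, -524.747,  204.952]), 'eef_rot': array([-3.141, -0.   ,  0.303]), 'wrist_force': array([ 0.869,  0.345, -0.084]), 'moment': array([ 0.057,  0.006, -0.007]), 'finger_force': 0.0, 'finger_gap': 94.24557720238413}
side [[451.605   0.    284.233]
 [  0.    451.605 201.661]
 [  0.      0.      1.   ]] [[   0.906   -0.232    0.354  251.504]
 [  -0.422   -0.446    0.789 -733.971]
 [  -0.025   -0.864   -0.502  521.536]
 [   0.       0.       0.       1.   ]]
canister [(0.64, array([288., 218., 170., 153.])), (0.47, array([291., 165.,  32.,  43.]))]
cap []
cap_face [(0.67, array([241., 258.,  65.,  78.])), (0.43, array([291., 166.,  26.,  40.]))]
keeper [(0.87, array([241., 258.,  68.,  82.]))]
lever [(0.63, array([293., 176.,  38.,  69.])), (0.25, array([290., 170.,  37.,  61.]))]
lever_tip [(0.76, array([290., 178.,  38.,  70.])), (0.66, array([240.
[... 722 characters left out ...]
3, array([300., 206.,  48.,  38.])), (0.31, array([301., 211.,  49.,  31.]))]
bail_bar [(0.97, array([300., 211.,  53.,  25.]))]
amber_bottle [(0.79, array([184., 191.,  49.,  42.])), (0.55, array([300., 212.,  50.,  30.]))]
steel_beaker [(0.85, array([380., 182.,  52.,  53.]))]
white_jar [(0.78, array([212., 302.,  48.,  51.])), (0.41, array([182., 192.,  48.,  42.]))]
{'mtx': array([[299.211,   0.   , 276.187],
       [  0.   , 299.211, 210.709],
       [  0.   ,   0.   ,   1.   ]]), 'hand_eye': array([[   0.001,   -0.96 ,   -0.28 ,   81.891],
       [   1.   ,    0.   ,    0.001,   -1.456],
       [  -0.001,   -0.28 ,    0.96 , -178.916],
       [   0.   ,    0.   ,    0.   ,    1.   ]])}
```

```bash
python3 - <<'E'
import cv2,numpy as np
a=cv2.imread('pics/s0.png');b=cv2.imread('pics/t0.png')
A=cv2.resize(a[110:320,180:400],None,fx=2.5,fy=2.5,interpolation=3)
cv2.imwrite('pics/a.png',A)
B=cv2.resize(b[90:350,150:420],None,fx=2.2,fy=2.2,interpolation=3)
cv2.imwrite('pics/b.png',B)
E
```

```text
(no output)
```

View pics/a.png

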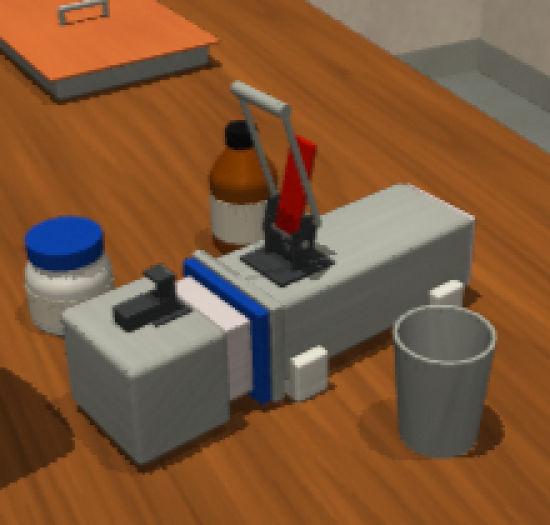

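View pics/b.png

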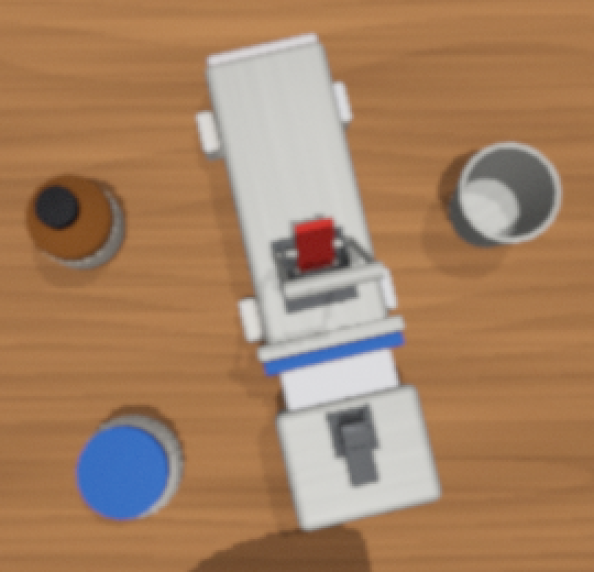

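Both views show the same thing. The cap end points at the robot, with the face at the bottom of the top view and the corners near crop (440,495) and (305,528). The lever is upright, and the loop leans to the cap side with its bar at side-crop (237,88) to (287,108). The jar, bottle and beaker are well clear on either side. Next I fit the pose.

```bash
cat > fit.py <<'E'
from h import *
from scipy.optimize import least_squares
K={c:calibration(c) for c in('side','top')}
def proj(c,P):
    k=K[c];T=np.linalg.inv(k['cam_to_world']);p=k['mtx']@(T[:3,:3]@P+T[:3,3]);return p[:2]/p[2]
def R(y): return np.array([[np.cos(y),-np.sin(y),0],[np.sin(y),np.cos(y),0],[0,0,1]])
def W(q,p): return R(q[2])@np.array(p,float)+np.array([q[0],q[1],0])
def hinge(t): return np.array([-18*np.cos(t-.314),0,107+18*np.sin(t-.314)])
def bar(t,b,y=0):
    e=b-t; return hinge(t)+np.array([100*np.cos(e),y,100*np.sin(e)])
def tip(t,y=0): return np.array([-72*np.cos(t),y,107+72*np.sin(t)])
E
python3 - <<'E'
from fit import *
t=lambda u,v:('top',(150+u/2.2,90+v/2.2)); s=lambda u,v:('side',(180+u/2.5,110+v/2.5))
def pts(q):
    c,l,b=q[3:]
    return [(t(440,495),(140+c,48,87)),(t(305,528),(140+c,-48,87)),(t(278,425),(62+c,-48,87)),(t(412,388),(62+c,48,87)),
    (t(258,350),(42,-49,88)),(t(403,319),(42,49,88)),(t(207,60),(-155,-42,82)),(t(318,38),(-155,42,82)),
    (t(284,290),bar(l,b,-27)),(t(382,272),bar(l,b,27)),(s(237,88),bar(l,b,-27)),(s(287,108),bar(l,b,27)),
    (s(316,146),tip(l,12)),(s(301,136),tip(l,-12)),(t(293,223),tip(l,-12)),(t(332,218),tip(l,12)),
    (s(137,458),(140+c,48,7)),(s(230,425),(62+c,48,7)),(s(64,313),(140+c,-48,87)),(s(130,368),(140+c,48,87)),(t(357,436),(88+c,0,118))]
f=lambda q:np.concatenate([proj(m[0],W(q,p))-m[1] for m,p in pts(q)])
r=least_squares(f,[480,-90,-2.9,30,1.5,2.7],x_scale=[10,10,.1,10,.1,.1],loss='soft_l1')
q=r.x;print(np.round(q,3));print(np.round(f(q).reshape(-1,2),1).tolist())
print('face',W(q,(140+q[3],0,47)),'bar',W(q,bar(q[4],q[5])),'tip',W(q,tip(q[4])),'keeper',W(q,(88+q[3],0,107)))
E
```

```text
[556.056 -95.42   -2.931  21.509   1.262   2.544]
[[1.3, 1.5], [-3.2, 1.3], [-2.8, -6.1], [1.4, -3.7], [-0.6, -0.2], [-0.4, -0.7], [-1.0, 2.2], [3.2, 0.4], [0.1, 0.1], [0.3, -1.6], [-0.3, -0.5], [-0.9, 1.4], [0.5, -0.6], [-2.0, -1.1], [0.3, 0.3], [0.9, -1.4], [1.1, 3.9], [1.7, -1.9], [-2.7, -2.9], [-0.1, 1.5], [-0.3, 0.8]]
face [ 398.11866994 -129.1981838    47.        ] bar [538.5237017  -99.16913819 217.48984044] tip [577.47513839 -90.83842202 175.58727746] keeper [ 448.96867636 -118.32266785  107.        ]
```

```bash
cat > w.py <<'E'
from fit import *
import sys
np.set_printoptions(precision=2,suppress=True)
Q=[556,-95.4,-2.931]
def now():
    s=read_state();p=np.array(s['eef_pos'])
    c=R(-Q[2])@(p-[Q[0],Q[1],0]);F=R(-Q[2])@np.array(s['wrist_force'])
    print('t',round(s['clock'],2),'can',c,'yaw',round(s['eef_rot'][2]-(Q[2]+np.pi),4),'F',F,'gap',round(s['finger_gap'],1)); return c
if __name__=='__main__':
    c=now()
    if len(sys.argv)>1:
        g=np.array(eval(sys.argv[1]));print('units',(g-c)*[-1,1,-1]/50)
E
python3 w.py '[195,0,60]'; python3 -c "
import cell;print([n for n in dir(cell) if n[0]!='_'])"; python3 - <<'E'
from w import *
for n,c,z in(('jar',(212,302),60),('bottle',(184,191),60),('beaker',(380,182),50)):
    k=K['top'];d=k['cam_to_world'][:3,:3]@np.linalg.inv(k['mtx'])@[*c,1];o=k['cam_to_world'][:3,3];p=o+d*(z-o[2])/d[2];print(n,p,R(-Q[2])@(p-[Q[0],Q[1],0]))
E
```

```text
t 1.1 can [473.16 338.14 205.45] yaw 0.0922 F [-0.19 -0.88 -0.33] gap 93.8
units [ 5.56 -6.76  2.91]
['Unreachable', 'calibration', 'camera', 'grasp_offset', 'read_state', 'regions_of', 'sign_off']
jar [427.39  25.69  60.  ] [ 100.45 -145.3    60.  ]
bottle [594.32  69.58  60.  ] [ -71.96 -153.33   60.  ]
beaker [ 607.8 -231.6   50. ] [-22.19 144.02  50.  ]
```

```bash
python3 -m jog '[[0,[0,0,0],0.029],[0,[0.5,-0.6,0],0],[0,[0.5,-0.6,0],0],[0,[0.5,-0.6,0],0],[0,[0.5,-0.6,0],0],[0,[0.5,-0.6,0],0],[0,[0.5,-0.6,0],0],[0,[0.5,-0.6,0],0],[0,[0.5,-0.6,0],0],[0,[0.5,-0.6,0],0],[0,[0.5,-0.6,0],0],[0,[0.4,-0.6,0],0],[0,[0,0,0],0],[0,[0,0,0],0]]' 20; python3 w.py '[190,0,60]'; python3 -c "
import cell;print(cell.grasp_offset)"
```

```text
clock: 2.5
eef_pos: [358.8, -145.4, 205.6]
eef_rot: [3.141, -0.0, 0.214]
wrist_force: [-0.6, 0.1, 0.1]
finger_gap: 0.8
finger_force: 0.0
t 2.5 can [203.33   7.65 205.56] yaw 0.003 F [ 0.62 -0.19  0.09] gap 0.8
units [ 0.27 -0.15  2.91]
18.8
```

```bash
python3 -m jog '[[0,[0.3,-0.15,0.7],0],[0,[0,0,0.7],0],[0,[0,0,0.7],0],[0,[0,0,0.7],0],[0,[0,0,0],0]]'; python3 w.py; python3 - <<'E'
from w import *
s=read_state(); im=save('wrist','w1.png')
k=calibration('wrist');T=np.eye(4);T[:3,:3]=cv2.Rodrigues(np.zeros(3))[0]
from scipy.spatial.transform import Rotation as Ro
T[:3,:3]=Ro.from_euler('xyz',s['eef_rot']).as_matrix();T[:3,3]=s['eef_pos']
C=np.linalg.inv(T@k['hand_eye'])
def pj(P): p=k['mtx']@(C[:3,:3]@P+C[:3,3]);return p[:2]/p[2]
q=[*Q]; c=24
im=im[:,:,::-1].copy()
def box(x0,x1,y,z,col):
    pts=np.array([pj(W(q,p)) for p in((x0,-y,z),(x1,-y,z),(x1,y,z),(x0,y,z))]);cv2.polylines(im,[pts.astype(int)],True,col,1)
box(62+c,140+c,48,87,(0,0,255));box(42,52,49,88,(0,255,0));box(83+c,92+c,9,118,(255,0,255))
cv2.imwrite('pics/w1o.png',cv2.resize(im,(800,600)))
E
```

```text
clock: 3.0
eef_pos: [369.4, -135.3, 62.4]
eef_rot: [-3.138, 0.005, 0.21]
wrist_force: [-0.6, 0.3, 0.6]
finger_gap: 0.6
finger_force: 0.0
t 3.0 can [190.85  -0.03  62.44] yaw -0.0006 F [ 0.52 -0.43  0.6 ] gap 0.6
```

View pics/w1o.png

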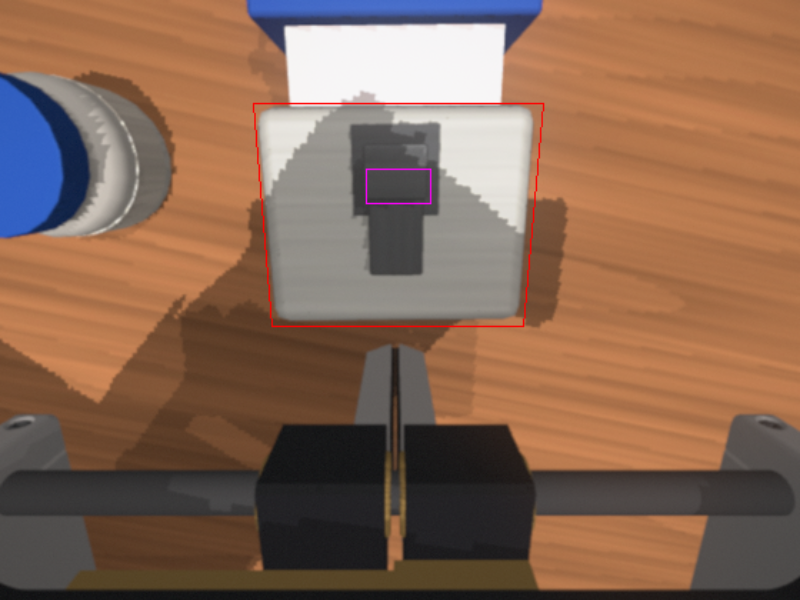

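The overlay agrees with the cap to within about 2 mm: cap near 25 mm, y centred. I'll push the cap now.

```bash
python3 -m jog '[[0,[0.1,0,0],0],[0,[0.1,0,0],0],[0,[0.1,0,0],0],[0,[0.1,0,0],0],[0,[0.1,0,0],0],[0,[0.1,0,0],0],[0,[0.1,0,0],0],[0,[0,0,0],0]]'; python3 w.py; python3 -m jog '[[0,[0.04,0,0],0],[0,[0.04,0,0],0],[0,[0.04,0,0],0],[0,[0,0,0],0]]'; python3 w.py
```

```text
clock: 3.85
eef_pos: [406.6, -127.6, 65.4]
eef_rot: [-3.142, -0.0, 0.212]
wrist_force: [0.2, 0.5, 0.2]
finger_gap: 0.5
finger_force: 0.0
t 3.85 can [152.87   0.21  65.38] yaw 0.0014 F [-0.26 -0.48  0.2 ] gap 0.5
clock: 4.25
eef_pos: [411.9, -126.4, 65.4]
eef_rot: [-3.141, 0.0, 0.212]
wrist_force: [-1.7, -0.3, -0.3]
finger_gap: 0.4
finger_force: 0.4
t 4.25 can [147.38   0.2   65.36] yaw 0.0011 F [ 1.74 -0.09 -0.31] gap 0.4
```

```bash
for i in 1 2; do :; done; python3 -m jog '[[0,[0.04,0,0],0],[0,[0.04,0,0],0],[0,[0,0,0],0]]'; python3 -m jog '[[0,[0.02,0,0],0],[0,[0.02,0,0],0],[0,[0,0,0],0]]'; python3 w.py
```

```text
clock: 4.55
eef_pos: [413.9, -125.9, 65.3]
eef_rot: [-3.141, 0.005, 0.212]
wrist_force: [-19.9, -5.4, 12.7]
finger_gap: 0.2
finger_force: 10.3
clock: 4.85
eef_pos: [414.7, -125.7, 65.3]
eef_rot: [-3.14, 0.007, 0.212]
wrist_force: [-29.5, -8.5, 20.4]
finger_gap: 0.2
finger_force: 15.6
t 4.85 can [144.52   0.13  65.33] yaw 0.0016 F [30.59  2.11 20.4 ] gap 0.2
```

```bash
sed -i 's/Q=\[556,-95.4/Q=[557,-95.2/' w.py; python3 -m jog '[[0,[-0.2,0,0],0],[0,[-0.2,0,-0.2],0],[0,[0,0,-0.6],0],[0,[0,0,-0.7],0],[0,[0,0,-0.7],0],[0,[0,0,-0.7],0],[0,[0,0,-0.6],0],[0,[0,0,0],0],[0,[0.6,0,0],0],[0,[0.6,0,0],0],[0,[0.6,0,0],0],[0,[0.6,0,0],0],[0,[0.6,0,0],0],[0,[0.6,0,0],0],[0,[0.6,0,0],0],[0,[0.3,0,0],0],[0,[0,0,0],0]]'; python3 w.py '[-60,0,155]'; python3 - <<'E'
from w import *
a=save('side','s1.png');b=save('top','t1.png')
A=cv2.resize(a[60:270,180:400],(550,525));B=cv2.resize(b[90:350,150:420],(545,525))
cv2.imwrite('pics/c1.png',cv2.resize(np.hstack([A,B]),(800,384))[:,:,::-1])
E
```

```text
clock: 6.55
eef_pos: [619.0, -81.6, 238.6]
eef_rot: [-3.141, 0.001, 0.213]
wrist_force: [-0.4, 0.4, 0.1]
finger_gap: 0.5
finger_force: 0.0
t 6.55 can [-63.44  -0.3  238.56] yaw 0.0019 F [ 0.33 -0.5   0.15] gap 0.5
units [-0.07  0.01  1.67]
```

View pics/c1.png

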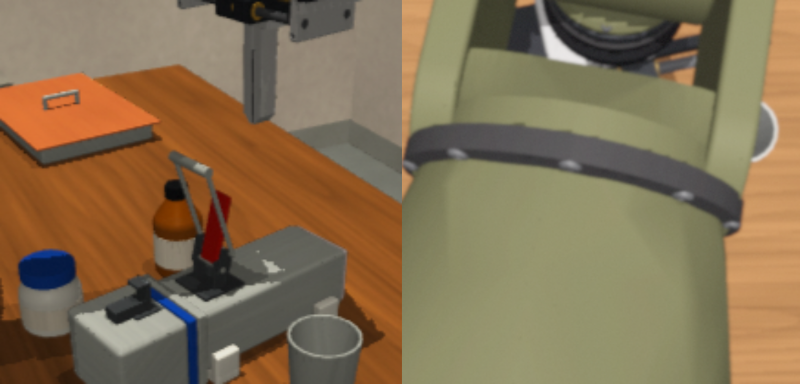

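The cap is seated on the gasket, and the shut fingers stand behind and above the lever. Next I lower them and swing the lever open.

```bash
python3 -m jog '[[0,[0,0,0.5],0],[0,[0,0,0.5],0],[0,[0,0,0.5],0],[0,[0,0,0.17],0],[0,[-0.2,0,0],0],[0,[-0.2,0,0],0],[0,[-0.2,0,0],0],[0,[-0.2,0,0],0],[0,[-0.2,0,0],0],[0,[-0.2,0,0],0],[0,[-0.2,0,0],0],[0,[0,0,0],0]]'; python3 w.py '[11,0,155]'; python3 -m jog '[[0,[-0.14,0,0.05],0],[0,[-0.12,0,0.08],0],[0,[-0.12,0,0.08],0],[0,[-0.1,0,0.08],0],[0,[0,0,0],0]]';  python3 w.py '[38,0,137]'
```

```text
clock: 7.85
eef_pos: [548.7, -97.2, 157.1]
eef_rot: [-3.142, 0.0, 0.211]
wrist_force: [-0.0, 0.3, -0.3]
finger_gap: 0.8
finger_force: 0.0
t 7.85 can [  8.57   0.17 157.08] yaw 0.0006 F [-0.04 -0.34 -0.28] gap 0.8
units [-0.05 -0.    0.04]
clock: 8.35
eef_pos: [525.4, -102.0, 141.7]
eef_rot: [-3.141, 0.001, 0.211]
wrist_force: [-0.2, 0.2, 0.5]
finger_gap: 0.3
finger_force: 0.0
t 8.35 can [ 32.29   0.05 141.75] yaw 0.0008 F [ 0.11 -0.25  0.5 ] gap 0.3
units [-0.11 -0.    0.09]
```

```bash
python3 -m jog '[[0,[-0.08,0,0.06],0],[0,[-0.05,0,0.05],0],[0,[0,0,0],0]]';  python3 w.py; python3 -m jog '[[0,[-0.02,0,0.04],0],[0,[-0.02,0,0.04],0],[0,[0,0,0],0]]';  python3 w.py
```

```text
clock: 8.65
eef_pos: [520.3, -103.3, 137.3]
eef_rot: [3.141, -0.002, 0.212]
wrist_force: [2.8, 0.5, 2.9]
finger_gap: 0.8
finger_force: 1.8
t 8.65 can [ 37.56   0.26 137.31] yaw 0.001 F [-2.81  0.05  2.9 ] gap 0.8
clock: 8.95
eef_pos: [520.1, -103.6, 136.0]
eef_rot: [3.14, -0.007, 0.212]
wrist_force: [3.2, 5.7, 23.9]
finger_gap: 0.3
finger_force: 11.5
t 8.95 can [ 37.82   0.46 136.01] yaw 0.0013 F [-4.3  -4.87 23.87] gap 0.3
```

```bash
python3 -m jog '[[0,[0.1,0,-0.3],0],[0,[0,0,-0.6],0],[0,[0,0,-0.6],0],[0,[-0.6,0,0],0],[0,[-0.6,0,0],0],[0,[-0.6,0,0],0],[0,[-0.6,0,0],0],[0,[-0.2,0,0],0],[0,[0,0,0],0]]';  python3 w.py; python3 - <<'E'
from w import *
from scipy.spatial.transform import Rotation as Ro
s=read_state(); im=save('wrist','w2.png');a=save('side','s2.png')
print([(r['conf'],r['rect']) for r in regions_of('side','bail_bar')+regions_of('wrist','bail_bar')])
B=cv2.resize(a[120:280,200:360],(420,420),interpolation=cv2.INTER_CUBIC)
C=im[:,:,:]
cv2.imwrite('pics/c2.png',np.hstack([B,cv2.resize(im[0:330,90:470],(380,420)) if 0 else cv2.resize(im[:330,100:450],(380,420))])[:,:,::-1])
E
```

```text
clock: 9.85
eef_pos: [395.3, -130.2, 208.2]
eef_rot: [3.141, -0.0, 0.211]
wrist_force: [-0.1, -0.1, -0.5]
finger_gap: 0.6
finger_force: 0.0
t 9.85 can [165.44   0.45 208.25] yaw 0.0001 F [ 0.15  0.02 -0.47] gap 0.6
[(0.61, [265.3, 210.5, 66.8, 41.6]), (0.84, [274.5, 92.9, 68.3, 139.6])]
```

View pics/c2.png

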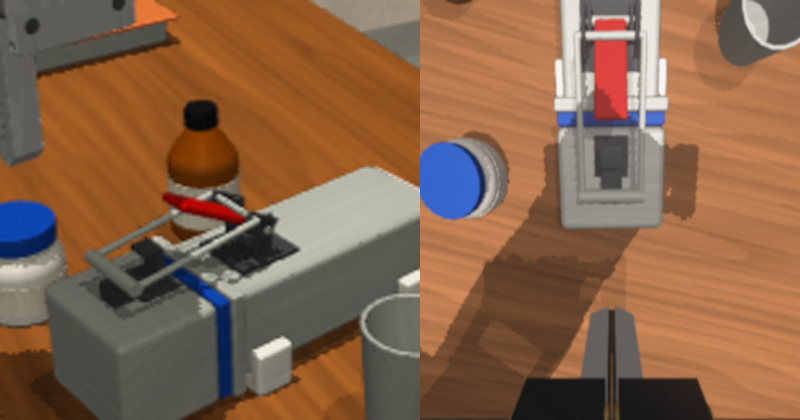

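The loop is over the keeper's open side and the lever is fully open. The bar is at side-crop (92,258) to (137,287) and shows in the wrist view at row ~195. Next I triangulate it.

```bash
python3 - <<'E'
from w import *
from scipy.spatial.transform import Rotation as Ro
s=read_state();k=calibration('wrist');T=np.eye(4)
T[:3,:3]=Ro.from_euler('xyz',s['eef_rot']).as_matrix();T[:3,3]=s['eef_pos'];C=np.linalg.inv(T@k['hand_eye'])
def pj(P): p=k['mtx']@(C[:3,:3]@P+C[:3,3]);return p[:2]/p[2]
def f(v):
    x,y,z=v;o=[]
    for sy,u,w in((-1,(235,218.3),(247,154)),(1,(252.2,229.3),(306,152.5))):
        P=W(Q,(x,y+27*sy,z));o+=[*(proj('side',P)-u),*(pj(P)-w)]
    return np.array(o)
r=least_squares(f,[110,0,110]);print(r.x,r.fun,bar(2.62,2.54))
E
```

```text
[108.89  -0.58 106.72] [-0.33 -1.3   0.35 -0.97 -0.35  1.15 -0.14  0.66] [111.75   0.   112.36]
```

```bash
python3 -m jog '[[30,[0.5,0,0.3],0],[30,[0.58,0,0.3],0],[30,[0,0,0.5],0],[30,[0,0,0.5],0],[30,[0,0,0.14],0],[30,[0,0,0.05],0],[30,[0,0,0],0]]';  python3 w.py '[111,0,110]'
```

```text
clock: 10.75
eef_pos: [449.0, -118.7, 119.1]
eef_rot: [3.141, -0.001, 0.212]
wrist_force: [-0.2, -0.0, 1.7]
finger_gap: 30.0
finger_force: 0.0
t 10.75 can [110.53   0.41 119.09] yaw 0.0012 F [ 0.22 -0.02  1.67] gap 30.0
units [-0.01 -0.01  0.18]
```

```bash
python3 -m jog '[[30,[0,0,0.05],0],[30,[0,0,0.05],0],[30,[0,0,0.03],0],[30,[0,0,0],0]]';  python3 w.py; python3 -m jog '[[30,[0,0,0.04],0],[30,[0,0,0],0]]';  python3 w.py
```

```text
clock: 11.15
eef_pos: [448.4, -118.7, 112.0]
eef_rot: [-3.142, -0.0, 0.212]
wrist_force: [0.1, -1.0, 0.0]
finger_gap: 30.3
finger_force: 0.0
t 11.15 can [111.07   0.24 111.95] yaw 0.001 F [0.12 1.03 0.02] gap 30.3
clock: 11.35
eef_pos: [448.6, -118.7, 110.0]
eef_rot: [3.141, -0.0, 0.212]
wrist_force: [-0.4, -0.0, 1.2]
finger_gap: 29.9
finger_force: 0.9
t 11.35 can [110.89   0.34 110.04] yaw 0.001 F [ 0.38 -0.04  1.23] gap 29.9
```

```bash
python3 -m jog '[[30,[0,0,0.02],0],[30,[0,0,0.02],0],[30,[0,0,0],0]]';  python3 w.py
```

```text
clock: 11.65
eef_pos: [448.9, -118.8, 109.2]
eef_rot: [3.141, -0.001, 0.212]
wrist_force: [-5.4, 1.7, 17.8]
finger_gap: 29.9
finger_force: 8.7
t 11.65 can [110.63   0.45 109.21] yaw 0.0011 F [ 4.91 -2.78 17.75] gap 29.9
```

```bash
python3 -m jog '[[30,[0,0,-0.3],0],[30,[-0.25,0,0],0],[30,[-0.25,0,0],0],[30,[0,0,0.2],0],[30,[0,0,0.21],0],[30,[0,0,0],0]]';  python3 w.py '[125,0,102]'
```

```text
clock: 12.25
eef_pos: [423.2, -123.6, 100.4]
eef_rot: [-3.14, 0.003, 0.212]
wrist_force: [0.3, -0.5, -0.4]
finger_gap: 29.8
finger_force: 0.0
t 12.25 can [136.79  -0.21 100.45] yaw 0.0009 F [-0.23  0.57 -0.45] gap 29.8
units [ 0.24  0.   -0.03]
```

```bash
python3 -m jog '[[30,[0.1,0,0],0],[30,[0.1,0,0],0],[30,[0.1,0,0],0],[30,[0.1,0,0],0],[30,[0.06,0,0],0],[30,[0.06,0,0],0],[30,[0,0,0],0]]';  python3 w.py;  python3 -m jog '[[30,[0.06,0,0],0],[30,[0.04,0,0],0],[30,[0,0,0],0]]';  python3 w.py
```

```text
clock: 12.95
eef_pos: [449.4, -118.3, 102.3]
eef_rot: [-3.141, 0.002, 0.212]
wrist_force: [-4.4, -1.2, -0.2]
finger_gap: 30.4
finger_force: 2.2
t 12.95 can [110.05   0.12 102.28] yaw 0.0016 F [ 4.56  0.3  -0.2 ] gap 30.4
clock: 13.25
eef_pos: [454.2, -117.3, 102.3]
eef_rot: [-3.141, 0.002, 0.212]
wrist_force: [-5.5, -2.7, 1.9]
finger_gap: 30.0
finger_force: 2.6
t 13.25 can [105.15   0.1  102.29] yaw 0.0016 F [5.95 1.5  1.92] gap 30.0
```

```bash
python3 -m jog '[[30,[0.04,0,0],0],[30,[0.03,0,0],0],[30,[0,0,0],0]]';  python3 w.py;  python3 -m jog '[[30,[0.02,0,0],0],[30,[0.02,0,0],0],[30,[0,0,0],0]]';  python3 w.py; python3 - <<'E'
from w import *
a=save('side','s3.png')
cv2.imwrite('pics/c3.png',cv2.resize(a[140:260,210:350],(700,600),interpolation=cv2.INTER_CUBIC)[:,:,::-1])
E
```

```text
clock: 13.55
eef_pos: [457.5, -116.6, 102.4]
eef_rot: [-3.141, 0.002, 0.212]
wrist_force: [-6.1, -1.3, 1.7]
finger_gap: 30.2
finger_force: 3.4
t 13.55 can [101.8    0.12 102.35] yaw 0.0015 F [6.29 0.02 1.74] gap 30.2
clock: 13.85
eef_pos: [459.0, -116.2, 102.3]
eef_rot: [-3.141, 0.003, 0.212]
wrist_force: [-9.3, -2.9, 4.9]
finger_gap: 30.0
finger_force: 5.1
t 13.85 can [100.22   0.08 102.31] yaw 0.0016 F [9.68 0.86 4.94] gap 30.0
```

View pics/c3.png

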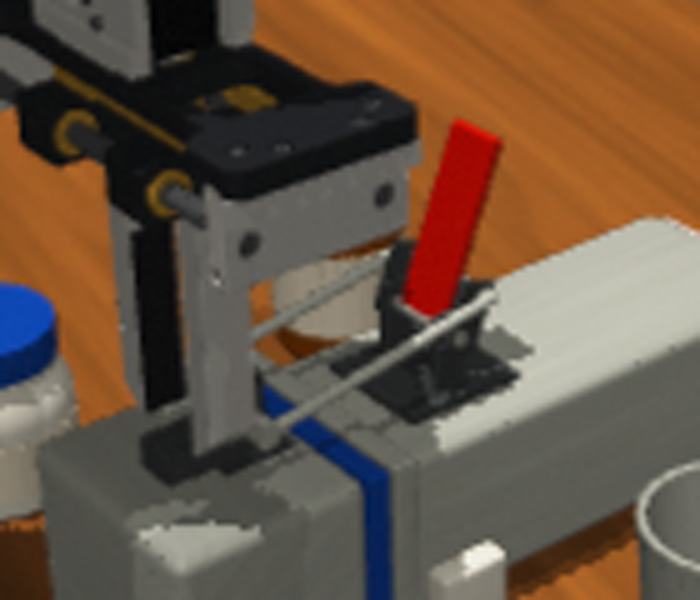

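The bar is under the lip against the post, with the lever at about 1.2. I'll back out and move above, to the cap side of the lever.

```bash
python3 -m jog '[[30,[-0.1,0,0],0],[30,[-0.15,0,0],0],[30,[0,0,-0.5],0],[20,[0,0,-0.6],0],[0,[0,0,-0.6],0],[0,[0,0,-0.6],0],[0,[0.6,0,0],0],[0,[0.6,0,0],0],[0,[0.6,0,0],0],[0,[0.2,0,0],0],[0,[0,0,0],0],[0,[0,0,0],0]]';  python3 w.py '[12,0,150]'
```

```text
clock: 15.1
eef_pos: [544.5, -98.0, 217.4]
eef_rot: [-3.141, 0.0, 0.212]
wrist_force: [0.4, 0.8, -0.2]
finger_gap: 0.3
finger_force: 0.0
t 15.1 can [ 12.83   0.14 217.36] yaw 0.0011 F [-0.56 -0.71 -0.23] gap 0.3
units [ 0.02 -0.    1.35]
```

```bash
python3 -m jog '[[0,[0,0,0.5],0],[0,[0,0,0.5],0],[0,[0,0,0.33],0],[0,[0,0,0],0],[0,[0.15,0,0],0],[0,[0.15,0,0],0],[0,[0,0,0],0]]';  python3 w.py '[-15.4,0,149]'; python3 - <<'E'
from w import *
a=save('side','s4.png')
cv2.imwrite('pics/c4.png',cv2.resize(a[140:260,210:350],(700,600),interpolation=cv2.INTER_CUBIC)[:,:,::-1])
E
```

```text
clock: 15.8
eef_pos: [561.1, -94.6, 151.9]
eef_rot: [3.141, -0.002, 0.212]
wrist_force: [0.2, -0.7, -0.3]
finger_gap: 0.4
finger_force: 0.0
t 15.8 can [ -4.11   0.23 151.94] yaw 0.0014 F [-0.02  0.76 -0.31] gap 0.4
units [ 0.23 -0.    0.06]
```

View pics/c4.png

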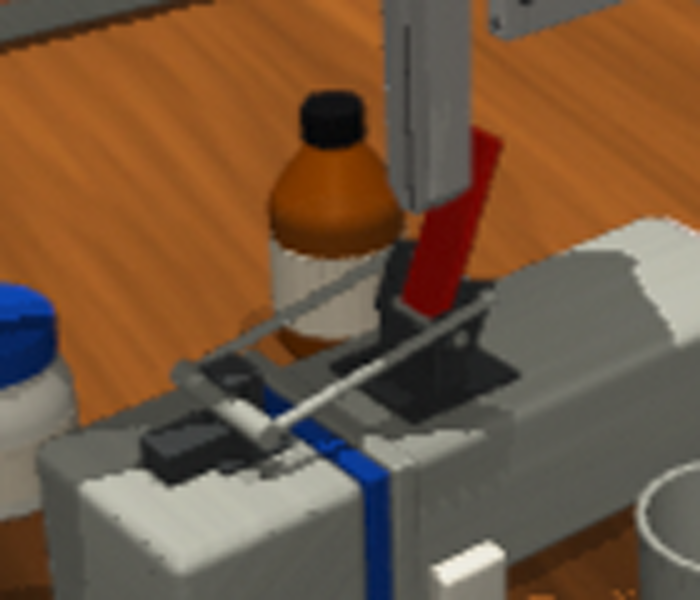

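The bar sits in the keeper, and the finger is on the lever's cap side. I'll follow the arc down.

```bash
python3 -m jog '[[0,[0.12,0,0.02],0],[0,[0.11,0,0.03],0],[0,[0.1,0,0.04],0],[0,[0.09,0,0.05],0],[0,[0,0,0],0]]';  python3 w.py '[-34,0,139.4]'; python3 -m jog '[[0,[0.06,0,0.03],0],[0,[0.06,0,0.04],0],[0,[0.05,0,0.04],0],[0,[0,0,0],0]]';  python3 w.py '[-42.4,0,131.6]'
```

```text
clock: 16.35
eef_pos: [580.1, -90.3, 143.1]
eef_rot: [-3.141, 0.003, 0.212]
wrist_force: [-3.4, -2.0, 1.3]
finger_gap: 0.3
finger_force: 1.8
t 16.35 can [-23.62   0.04 143.13] yaw 0.0011 F [3.73 1.26 1.32] gap 0.3
units [ 0.21 -0.    0.07]
clock: 16.75
eef_pos: [588.6, -88.5, 138.0]
eef_rot: [-3.141, 0.002, 0.212]
wrist_force: [-3.3, -0.7, 1.5]
finger_gap: 0.4
finger_force: 1.4
t 16.75 can [-32.32   0.04 138.  ] yaw 0.0011 F [ 3.32 -0.02  1.45] gap 0.4
units [ 0.2  -0.    0.13]
```

```bash
python3 -m jog '[[0,[0.06,0,0.04],0],[0,[0.06,0,0.05],0],[0,[0.05,0,0.05],0],[0,[0,0,0],0]]';  python3 w.py '[-42.4,0,131.6]'; python3 -m jog '[[0,[0.04,0,0.05],0],[0,[0.03,0,0.05],0],[0,[0.03,0,0.05],0],[0,[0,0,0],0]]';  python3 w.py '[-47.5,0,124]'
```

```text
clock: 17.15
eef_pos: [597.5, -86.6, 131.1]
eef_rot: [-3.142, -0.0, 0.212]
wrist_force: [-0.3, -0.3, 0.2]
finger_gap: 0.5
finger_force: 0.3
t 17.15 can [-41.37   0.   131.15] yaw 0.0012 F [0.33 0.27 0.23] gap 0.5
units [ 0.02 -0.   -0.01]
clock: 17.55
eef_pos: [602.0, -85.5, 123.4]
eef_rot: [-3.141, 0.0, 0.212]
wrist_force: [-1.4, 0.1, -0.1]
finger_gap: 0.5
finger_force: 0.0
t 17.55 can [-46.05  -0.07 123.44] yaw 0.0012 F [ 1.39 -0.41 -0.13] gap 0.5
units [ 0.03  0.   -0.01]
```

```bash
python3 -m jog '[[0,[0.04,0,0.08],0],[0,[0.04,0,0.08],0],[0,[0,0,0.05],0],[0,[0,0,0.03],0],[0,[0,0,0],0]]';  python3 w.py; python3 -m jog '[[0,[0,0,0.03],0],[0,[0,0,0],0]]';  python3 w.py
```

```text
clock: 18.05
eef_pos: [605.8, -84.8, 111.7]
eef_rot: [-3.141, 0.0, 0.212]
wrist_force: [0.3, 0.1, 0.8]
finger_gap: 0.2
finger_force: 0.0
t 18.05 can [-49.86   0.01 111.66] yaw 0.0011 F [-0.31  0.01  0.81] gap 0.2
clock: 18.25
eef_pos: [605.8, -84.8, 110.4]
eef_rot: [-3.142, 0.0, 0.212]
wrist_force: [-0.4, -0.1, 0.3]
finger_gap: 0.4
finger_force: 0.0
t 18.25 can [-49.91   0.06 110.35] yaw 0.001 F [ 0.41 -0.01  0.27] gap 0.4
```

```bash
python3 -m jog '[[0,[0,0,0.02],0],[0,[0,0,0.02],0],[0,[0,0,0],0]]';  python3 w.py;python3 -m jog '[[0,[0,0,-0.3],0],[0,[0,0,-0.6],0],[0,[0,0,-0.7],0],[0,[0,0,-0.7],0],[0,[-0.6,0,0],0],[0,[-0.6,0,0],0],[0,[-0.6,0,0],0],[0,[-0.6,0,0],0],[0,[-0.6,0,0],0],[0,[-0.6,0,0],0],[0,[-0.6,0,0],0],[0,[-0.6,0,0],0],[0,[0,0,0],0],[0,[0,0,0],0]]'; python3 - <<'E'
from w import *
a=save('side','s5.png');im=save('wrist','w5.png');b=save('top','t5.png')
cv2.imwrite('pics/c5.png',np.hstack([cv2.resize(a[140:260,210:350],(460,400),interpolation=cv2.INTER_CUBIC),cv2.resize(im[:330,100:430],(340,400))])[:,:,::-1])
E
```

```text
clock: 18.55
eef_pos: [606.0, -84.8, 109.9]
eef_rot: [3.141, -0.001, 0.212]
wrist_force: [-5.9, 1.9, 12.7]
finger_gap: 0.1
finger_force: 6.2
t 18.55 can [-50.12   0.13 109.93] yaw 0.0012 F [ 5.39 -3.05 12.7 ] gap 0.1
clock: 19.95
eef_pos: [371.5, -135.4, 224.4]
eef_rot: [3.141, -0.002, 0.211]
wrist_force: [1.0, -0.7, -0.1]
finger_gap: 0.5
finger_force: 0.0
```

View pics/c5.png

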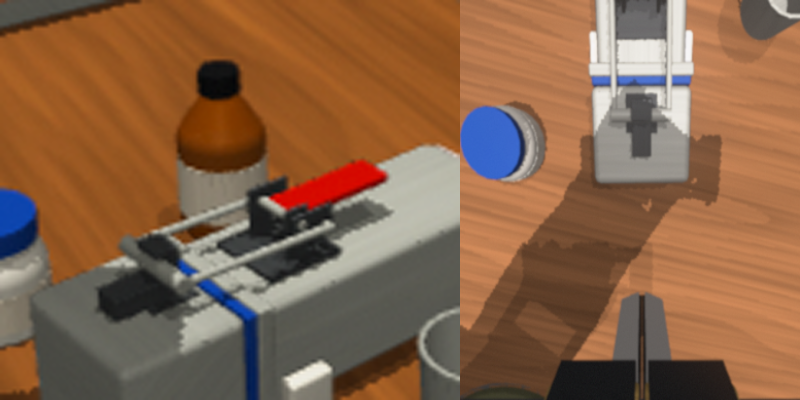

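The lever lies flat, the bar is under the lip, the gasket is squeezed and the hand is clear.

```bash
python3 -c "
from cell import *
print(sign_off())"
```

```text
the job is handed in; nothing more can be done
None
```

I pushed the cap back onto its gasket, hooked the loop over the keeper and pressed the lever flat past center; the highest wrist force read was about 37 N. The bystanders I could see looked undisturbed, the hand is clear and the job is handed in, though `sign_off()` returned no verdict.

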